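Find the socket that fits the valve cap in the vise and crack the cap loose

ROBOT

A 7-joint arm with a two-finger parallel gripper is mounted at the origin on a cart in front of the work surface, level with it; the furniture and walls round the work are solid. World frame = base frame: x ahead of the robot, y to its left, z up, the work surface at z = 0. Lengths are in m, angles in rad, forces in N, time in s.
With the tool pointing down it reaches from about 0.425 to 0.95 m from the base axis. Payload 4.7 kg.
Tool frame: the origin (TCP) lies between the finger pads; the fingertips stand 25 mm ahead of it and the grasp point (between the pads) lies 6 mm ahead of it; z points along the fingers, y is the line along which they close (so a half turn about z gives the same grasp; the last joint's range is limited). The gripper opens to 85 mm and grips with 20 to 120 N. Pads are 22 mm wide; open, the fingers measure 114 mm over their backs; the gripper's body (76 mm by 85 mm) begins 54 mm behind the grasp point. The pads swing forward as they close: fully open they stand 13 mm farther back than shut.
Start: joints at [1.283, 0.469, -0.049, 1.532, 0.024, 1.141, -0.082], TCP at [0.173, -0.653, 0.256] pointing down, gripper open.
Joint ranges: [-2.59, 2.59], [-0.33, 1.99], [-1.39, 1.29], [0.1, 2.45], [-1.04, 4.18], [0.21, 1.99], [-2.66, 2.66]. Speed limits (rad/s): [2.57, 2.57, 3.14, 3.14, 3.14, 3.14, 3.14].

INTERFACE

Orientations are given as a unit quaternion [w, x, y, z].
In Python, from plant import sense, vision, env gives the robot as it stands.
- The arm moves only by the tool play_rows, never from a script. Its argument "moves" is text: rows parted by semicolons, each of 6 numbers parted by spaces: the shift along the tool's x, y, z in mm, then the turn, a rotation vector about the tool's x, y, z in rad. A call has 1 to 5 rows; each row shifts and turns the commanded pose from where the row before left it, along the tool's axes as they then stand; what a row does not reach is not made up. A row lasts 1/8 s, in which the tool goes at most 62.5 mm and 10.7 degrees, less where a joint would pass 70% of its speed; a pose out of reach is approached as far as the arm can. A call is refused whole if a number of a shift passes 62.5 or a number of a turn 0.188, either way. A call with a gripper value outside its range is refused whole. "claw" is the finger opening in mm, from 0 to 85.4, set as the call begins (left out, the last holds). The fingers move at their own pace and stop on an object; "force" is the grip in N (left out, the last holds). Time passes only in rows, so rows that do not move let the fingers close. It gives the time, the measured TCP pose, the force, the opening and the grip force at its end, in the units of the state.
- sense(): the state, without advancing time (a new reading comes with each control period).
- vision.read_camera(name): name is "scene" or "top" or "wrist"; returns a dict with "image" (400x640x3 uint8, red, green, blue), "fovy" (degrees; the focal length in pixels is half the picture's height over the tangent of half this angle, whatever the lens; pixels are square), "cx", "cy" (the principal point, pixels), "dist" ([k1, k2, p1, p2, k3] as OpenCV has them; the pictures are not rectified), "eye" and "rotation" of the camera in the world. Camera axes: x right, y up, looking along -z (the intrinsics and any distortion apply to the point x, -y, -z); pixel columns grow to the right and rows downward; lengths in m; the calibration is good to about 2 mm. A picture is of the moment at which its call begins. There is no depth.
- env.sign_off(): hands the job in; it is judged then, once.
The state is a dict: "clock": time; "joints": joint angles; "joint_velocities": joint speeds; "joint_efforts": joint torques, N m; "position": TCP position; "orientation": TCP orientation; "ft_force": force on the tool from outside, world axes, zero at the start; "ft_torque": the same for the moment, N m; "opening": finger opening in m; "grip_force": force on a finger pad.
Only numpy, scipy, OpenCV 4.12 (cv2) and the standard library are available. Lean on these libraries where they do the work, as an engineer would, in place of code of your own. Each camera call takes 0.05 s, during which the arm holds its last target. There are 200 camera calls.

TASK

The valve head clamped in the bench vise has a hexagonal cap of unknown size: try the sockets from the pin tray on it until you have the one that fits, standing any that does not fit back upright on a tray pin. With the right socket fully home on the cap, loosen the cap by roughly an eighth of a turn anticlockwise and finish there, still holding the socket seated upright on the cap. Leave the heads on the mat and everything else on the bench as they are.

Things in the scene. Friction and masses are not known exactly. Their poses are not given: they have to be found in the camera images.
- socket_small: small steel socket for 16 mm hex (mouth 17 mm across flats, 18 mm deep), mouth down on a tray pin (which pin varies); 26 mm across up to 30 mm height, then neck, then dark grip block from 36 to 80 mm: two flats 18 mm apart facing its x and -x, 24 mm along y. Origin: centre of mouth rim, z up; two mouth flats face x and -x. About 171 g
- socket_medium: medium steel socket for 20 mm hex (mouth 21 mm across flats, 18 mm deep), mouth down on a tray pin (which pin varies); 31 mm across up to 30 mm height, then neck, then dark grip block from 36 to 80 mm: two flats 18 mm apart facing its x and -x, 24 mm along y. Origin: centre of mouth rim, z up; two mouth flats face x and -x. About 183 g
- socket_large: large steel socket for 24 mm hex (mouth 25 mm across flats, 18 mm deep), mouth down on a tray pin (which pin varies); 35 mm across up to 30 mm height, then neck, then dark grip block from 36 to 80 mm: two flats 18 mm apart facing its x and -x, 24 mm along y. Origin: centre of mouth rim, z up; two mouth flats face x and -x. About 195 g
- head_a: one of three steel valve heads: round, 44 mm across, 45 mm high, 39 mm shoulder on top, a dark hexagonal cap above it; cannot be moved. One (which varies) stands in the vise, the others on a black rubber mat. Caps are 16, 20 and 24 mm across flats, a different one on each head; which is not told. Origin: centre of its underside, 10 mm above the bench
- cap_a_seat (a point): on the axis of head_a's cap at the shoulder, 45 mm above the head's underside: a socket's rim rests here when fully home. Turns with the cap, two of whose flats face x and -x. The cap is 12.5 mm high, its top 2.5 mm bevelled. The right socket drops home if the hexes line up within about 4 degrees (else turn it a little to and fro)
- cap_a (a joint): turn of head_a's cap, rad: 0 tight as found, grows anticlockwise from above (loosening) to 1.6; 0.1 N m of friction, stays where left. Too small a socket stays up on the cap, 9 mm or more above home; too large a one drops over it and turns idly; the right one takes the cap along after up to 15 degrees of play
- head_b: one of three steel valve heads: round, 44 mm across, 45 mm high, 39 mm shoulder on top, a dark hexagonal cap above it; cannot be moved. One (which varies) stands in the vise, the others on a black rubber mat. Caps are 16, 20 and 24 mm across flats, a different one on each head; which is not told. Origin: centre of its underside, 10 mm above the bench
- cap_b_seat (a point): on the axis of head_b's cap at the shoulder, 45 mm above the head's underside: a socket's rim rests here when fully home. Turns with the cap, two of whose flats face x and -x. The cap is 12.5 mm high, its top 2.5 mm bevelled. The right socket drops home if the hexes line up within about 4 degrees (else turn it a little to and fro)
- cap_b (a joint): turn of head_b's cap, rad: 0 tight as found, grows anticlockwise from above (loosening) to 1.6; 0.1 N m of friction, stays where left. Too small a socket stays up on the cap, 9 mm or more above home; too large a one drops over it and turns idly; the right one takes the cap along after up to 15 degrees of play
- head_c: one of three steel valve heads: round, 44 mm across, 45 mm high, 39 mm shoulder on top, a dark hexagonal cap above it; cannot be moved. One (which varies) stands in the vise, the others on a black rubber mat. Caps are 16, 20 and 24 mm across flats, a different one on each head; which is not told. Origin: centre of its underside, 10 mm above the bench
- cap_c_seat (a point): on the axis of head_c's cap at the shoulder, 45 mm above the head's underside: a socket's rim rests here when fully home. Turns with the cap, two of whose flats face x and -x. The cap is 12.5 mm high, its top 2.5 mm bevelled. The right socket drops home if the hexes line up within about 4 degrees (else turn it a little to and fro)
- cap_c (a joint): turn of head_c's cap, rad: 0 tight as found, grows anticlockwise from above (loosening) to 1.6; 0.1 N m of friction, stays where left. Too small a socket stays up on the cap, 9 mm or more above home; too large a one drops over it and turns idly; the right one takes the cap along after up to 15 degrees of play
- vise_centre (a point): on the vise's floor, 10 mm above the bench, on the axis of the head that it grips. The vise is a low dark steel one, 66 mm wide, jaws 32 mm high, screw and T-handle reaching 120 mm to -y; fixed. Tall instruments behind: a grey one at x over 0.56 for y from -0.10 to 0.12, a black tower at x over 0.53 for y under -0.33, a green one at x over 0.50 for y over 0.25
- pin_0 (a point): foot of a tray pin, on the tray's top 14 mm above the bench; the pin is 12 mm across, 12 mm high, tip tapered. The aluminium tray is 52 x 196 mm, with three pins 64 mm apart in a row along its y; fixed
- pin_1 (a point): foot of a tray pin, on the tray's top 14 mm above the bench; the pin is 12 mm across, 12 mm high, tip tapered. The aluminium tray is 52 x 196 mm, with three pins 64 mm apart in a row along its y; fixed
- pin_2 (a point): foot of a tray pin, on the tray's top 14 mm above the bench; the pin is 12 mm across, 12 mm high, tip tapered. The aluminium tray is 52 x 196 mm, with three pins 64 mm apart in a row along its y; fixed
- beaker_50: small glass beaker, 46 mm across, 59 mm high; loose bystander, to be left alone. Origin at the centre of its underside
- wrench_b: small open-ended spanner, 131 x 29 x 4 mm, lying; loose bystander, to be left alone. Origin at the centre of its underside
- fittings_box: clear compartment box of tube fittings, 130 x 93 x 31 mm; loose bystander, to be left alone. Origin at the centre of its underside
- wash_bottle: white squeeze wash bottle with a red bent spout, 62 mm across, 198 mm high; loose bystander, to be left alone. Origin at the centre of its underside
- column_150: steel tube-shaped separation column, 177 x 16 mm, lying; loose bystander, to be left alone. Origin at the centre of its underside
- powder_jar: small jar with a black screw cap, 58 mm across, 66 mm high; loose bystander, to be left alone. Origin at the centre of its underside

How it is judged:
By the outcome, as a careful person would: the job done as asked, in the order asked, and still so for the second after the job is handed in, while the arm keeps its last pose, push and grip.
It also fails if it takes over 67 s, if anything falls off the work surface, if the arm or the gripper's body presses on something with over 40 N, if the wrist force passes 120 N, or if a joint passes its speed limit or range.

## Working session

There is one attempt and no reset: what is moved stays moved. The work goes in short steps, Python scripts to look and compute and a tool call to move; the robot and the scene stay as the last step left them, time stands still between calls to the robot, and variables do not carry over. Pictures are saved under pics/ and viewed, at most 10 in all, crops included, and the job is handed in when it is done.

Besides the shell and the picture viewer there is one more tool, called as name(argument=value, ...) on one line, values as JSON. play_rows: Moves the arm, as the interface text tells. Its arguments: {"type":"object","properties":{"moves":{"type":"string"},"claw":{"type":"number"},"force":{"type":"number"}},"required":["moves"]}

```bash
mkdir -p pics; cat > h.py <<'E'
import numpy as np, cv2
from plant import sense, vision, env
def cam(n):
    c=vision.read_camera(n); im=c["image"]; f=im.shape[0]/2/np.tan(np.radians(c["fovy"])/2)
    c["K"]=np.array([[f,0,c["cx"]],[0,f,c["cy"]],[0,0,1.]]); c["D"]=np.array(c["dist"],float)
    c["R"]=np.array(c["rotation"],float).reshape(3,3); c["e"]=np.array(c["eye"],float); return c
def ray(c,u,v):
    p=cv2.undistortPoints(np.array([[[u,v]]],float),c["K"],c["D"])[0,0]
    d=c["R"]@np.array([p[0],-p[1],-1.]); return d/np.linalg.norm(d)
def onz(c,u,v,z):
    d=ray(c,u,v); return c["e"]+d*(z-c["e"][2])/d[2]
def proj(c,P):
    q=c["R"].T@(np.array(P,float)-c["e"]); q=np.array([q[0],-q[1],-q[2]])
    return cv2.projectPoints(q.reshape(1,1,3),np.zeros(3),np.zeros(3),c["K"],c["D"])[0][0,0]
def tri(obs):
    A=np.zeros((3,3));b=np.zeros(3)
    for c,u,v in obs:
        d=ray(c,u,v);M=np.eye(3)-np.outer(d,d);A+=M;b+=M@c["e"]
    return np.linalg.solve(A,b)
def save(c,n,box=None,s=1):
    im=c["image"][...,::-1]
    if box: im=im[box[1]:box[3],box[0]:box[2]]
    cv2.imwrite("pics/"+n+".png",cv2.resize(im,None,fx=s,fy=s,interpolation=cv2.INTER_CUBIC))
E
python3 - <<'E'
from h import *
for n in("top","scene"):
    c=cam(n);save(c,n);print(n,c["e"],c["R"].round(3).tolist(),c["fovy"],c["dist"])
s=sense();print(s)
E
```

```text
Traceback (most recent call last):
  File "h.py", line 6, in cam
    c["R"]=np.array(c["rotation"],float).reshape(3,3); c["e"]=np.array(c["eye"],float); return c
           ~~~~~~~~~~~~~~~~~~~~~~~~~~~~~~~~~~~~~^^^^^
ValueError: cannot reshape array of size 4 into shape (3,3)
```

Rotation is a quaternion [w,x,y,z].

```bash
sed -i 's/c\["R"\]=np.array(c\["rotation"\],float).reshape(3,3)/c["R"]=q2R(c["rotation"])/; s/^def cam/from scipy.spatial.transform import Rotation as Ro\ndef q2R(q): return Ro.from_quat(np.roll(np.array(q,float),-1)).as_matrix()\ndef cam/' h.py
python3 - <<'E'
from h import *
for n in("top","scene"):
    c=cam(n);save(c,n);print(n,c["e"],c["R"].round(3).tolist(),c["fovy"],c["dist"])
s=sense();print(s)
E
```

```text
top [ 0.30044653 -0.1050403   1.40725298] [[0.03, 0.976, -0.214], [-1.0, 0.029, -0.007], [-0.001, 0.214, 0.977]] 54.37321816129421 [-0.03071531  0.          0.          0.          0.        ]
scene [-0.23412989  0.71117731  0.84066393] [[-0.696, 0.399, -0.597], [-0.718, -0.382, 0.581], [0.004, 0.833, 0.553]] 54.520076556928615 [-0.09241152  0.          0.          0.          0.        ]
{'clock': 0.15, 'joints': array([ 1.28309178,  0.46928882, -0.04859537,  1.53337985,  0.02409941,
        1.1409965 , -0.08227954]), 'joint_velocities': array([-1.82590243e-05, -1.94114803e-03,  9.98083021e-04, -4.57849463e-03,
        4.32323079e-05, -1.76365073e-04,  4.17166123e-04]), 'joint_efforts': array([ 7.89647802e-04, -5.10764873e+01, -4.62508493e-02, -2.37976509e+01,
        1.08615958e-02,  5.37282045e-03, -4.06868949e-06]), 'position': array([ 0.17266984, -0.65213883,  0.25549726]), 'orientation': array([-7.34210055e-04,  9.91636002e-01,  1.29063884e-01, -1.17787828e-04]), 'ft_force': array([-0.78097533,  0.56680247,  1.04058685]), 'ft_torque': array([-0.00789501, -0.01182202,  0.00967393]), 'grip_force': 0.0, 'opening': 0.08598301981972807}
```

View pics/top.png

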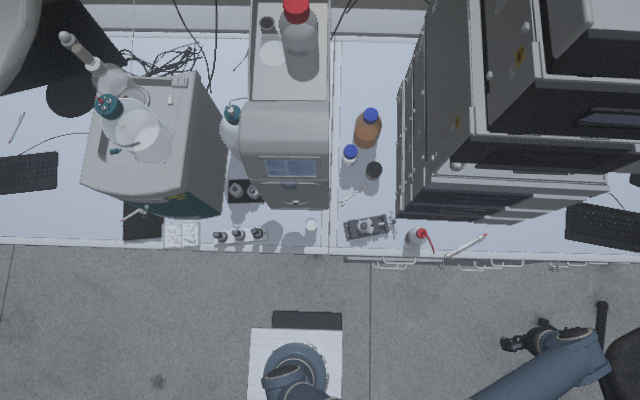

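View pics/scene.png

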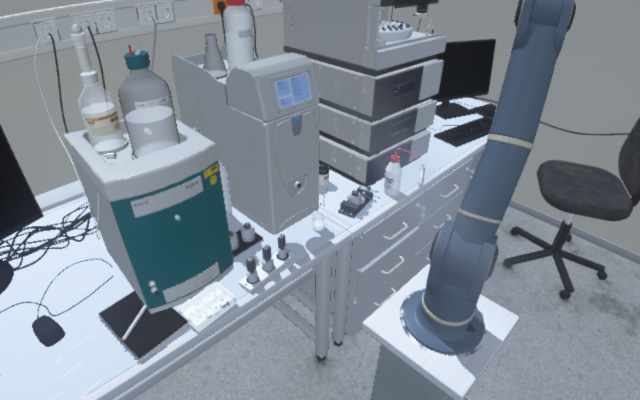

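Top view: tray with 3 sockets near (240,235), vise at (368,227), mat heads at (243,190). Scene view: sockets at (252–282,255), vise at (355,200). Enlarging both in one picture.

```bash
python3 - <<'E'
import cv2,numpy as np
a=cv2.imread("pics/top.png")[172:252,205:405];b=cv2.imread("pics/scene.png")[182:290,225:385]
a=cv2.resize(a,(800,320),interpolation=cv2.INTER_CUBIC);b=cv2.resize(b,None,fx=2.6,fy=2.6,interpolation=cv2.INTER_CUBIC)
o=np.zeros((600,800,3),np.uint8);o[:320]=a;o[320:320+b.shape[0],:b.shape[1]]=b[:280];cv2.imwrite("pics/crop1.png",o)
from h import *
c=cam("top")
for n,u,v,z in[("vise",368,227,.06),("p",220,235,.09),("p",238,232,.09),("p",257,231,.09),("mat",236,188,.06)]:print(n,onz(c,u,v,z))
E
```

```text
vise [ 0.50760962 -0.23860805  0.06      ]
p [0.46039401 0.26798586 0.09      ]
p [0.47256378 0.2072463  0.09      ]
p [0.47797772 0.14254667 0.09      ]
mat [0.63429167 0.23399677 0.06      ]
```

View pics/crop1.png

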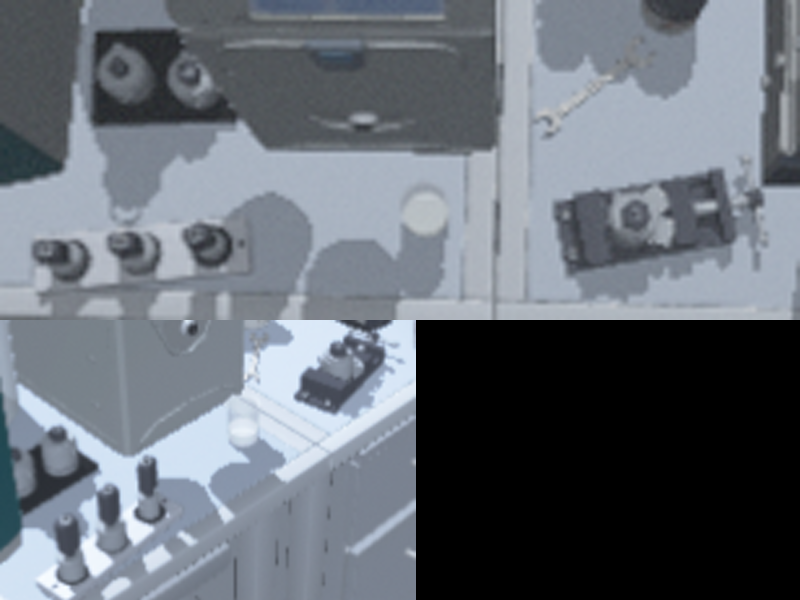

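Crop: sockets at crop (50,250),(125,245),(205,240) on the tray, all three different in girth; vise head at (635,215). I'll take a close wrist view of the vise cap first.

```bash
cat >> h.py <<'E'
def goto(P,yaw,n):
    """print rows (mm, rad) to vertical-tool pose at P with tool-x yaw; n rows"""
    s=sense();p=s["position"];R=q2R(s["orientation"]);t0=np.arctan2(R[1,0],R[0,0])
    Rt=np.array([[np.cos(yaw),np.sin(yaw),0],[np.sin(yaw),-np.cos(yaw),0],[0,0,-1]])
    w=Ro.from_matrix(R.T@Rt).as_rotvec()
    print("at",p.round(4),"yaw",round(t0,3),"tilt",np.degrees(np.arccos(-R[2,2])).round(2),"F",s["ft_force"].round(1),"op",s["opening"].round(4),"t",s["clock"])
    for i in range(n):
        Ri=R@Ro.from_rotvec(w*i/n).as_matrix();d=Ri.T@(np.array(P)-p)/n*1000
        print(d.round(1),(w/n).round(3))
E
python3 - <<'E'
from h import *
c=cam("wrist");s=sense();R=q2R(s["orientation"])
print("cam in tool",R.T@(c["e"]-s["position"]),(R.T@c["R"]).round(3).tolist(),c["fovy"])
goto([.44,-.24,.30],0.14,12)
E
```

```text
cam in tool [ 0.07820138  0.00090123 -0.11907774] [[0.0, 0.954, 0.301], [1.0, -0.0, -0.0], [-0.0, 0.301, -0.954]] 66.32570432086206Traceback (most recent call last):
  File "<stdin>", line 4, in <module>
  File "h.py", line 31, in goto
    print("at",p.round(4),"yaw",round(t0,3),"tilt",np.degrees(np.arccos(-R[2,2])).round(2),"F",s["ft_force"].round(1),"op",s["opening"].round(4),"t",s["clock"])
                                                                                                                           ^^^^^^^^^^^^^^^^^^
AttributeError: 'float' object has no attribute 'round'
```

```bash
sed -i 's/s\["opening"\].round(4)/round(float(s["opening"]),4)/' h.py
python3 - <<'E'
from h import *
goto([.47,-.24,.28],0.14,12)
E
```

```text
at [ 0.1727 -0.6523  0.2558] yaw 0.259 tilt 0.05 F [-0.9 -0.8 -0.4] op 0.0856 t 0.25
[ 32.7 -26.9  -2. ] [-0.    0.    0.01]
[ 32.5 -27.2  -2. ] [-0.    0.    0.01]
[ 32.2 -27.5  -2. ] [-0.    0.    0.01]
[ 31.9 -27.8  -2. ] [-0.    0.    0.01]
[ 31.7 -28.1  -2. ] [-0.    0.    0.01]
[ 31.4 -28.5  -2. ] [-0.    0.    0.01]
[ 31.1 -28.8  -2. ] [-0.    0.    0.01]
[ 30.8 -29.1  -2. ] [-0.    0.    0.01]
[ 30.5 -29.4  -2. ] [-0.    0.    0.01]
[ 30.2 -29.7  -2. ] [-0.    0.    0.01]
[ 29.9 -30.   -2. ] [-0.    0.    0.01]
[ 29.6 -30.3  -2. ] [-0.    0.    0.01]
```

play_rows(moves="33 -27 -8 0 0 0.01; 32 -27 -8 0 0 0.01; 32 -28 -4 0 0 0.01; 32 -28 -2 0 0 0.01; 32 -28 -2 0 0 0.01")

```text
clock: 0.88
position: [0.2973, -0.4791, 0.2805]
orientation: [0.0, 0.995, 0.104, 0.0]
ft_force: [0.3, -0.5, -0.2]
opening: 0.086
grip_force: 0.0
```

play_rows(moves="31 -28 0 0 0 0.01; 31 -29 0 0 0 0.01; 31 -29 0 0 0 0.01; 31 -29 0 0 0 0.01; 30 -30 0 0 0 0.01")

```text
clock: 1.5
position: [0.4213, -0.3079, 0.2804]
orientation: [0.0, 0.997, 0.079, 0.0]
ft_force: [0.8, -1.1, -0.0]
opening: 0.085
grip_force: 0.0
```

play_rows(moves="30 -30 0 0 0 0.01; 30 -30 0 0 0 0.01; 0 0 40 0 0 0; 0 0 40 0 0 0; 0 0 0 0 0 0")

```text
clock: 2.12
position: [0.4688, -0.2397, 0.1978]
orientation: [-0.002, 0.998, 0.07, -0.003]
ft_force: [-0.2, 0.9, 0.7]
opening: 0.085
grip_force: 0.0
```

```bash
python3 - <<'E'
from h import *
c=cam("wrist");goto([.47,-.24,.2],.14,1)
u=proj(c,[.5076,-.2386,.06]);print(u)
x,y=[int(k) for k in u]
save(c,"w1",(max(x-80,0),max(y-70,0),x+80,y+70),4)
E
```

```text
at [ 0.4703 -0.2403  0.1999] yaw 0.139 tilt 0.12 F [ 0.  -0.1  0.9] op 0.0855 t 2.175
[-0.3 -0.4 -0.1] [-0.001  0.002 -0.001]
[323.32144138 156.66444814]
```

View pics/w1.png

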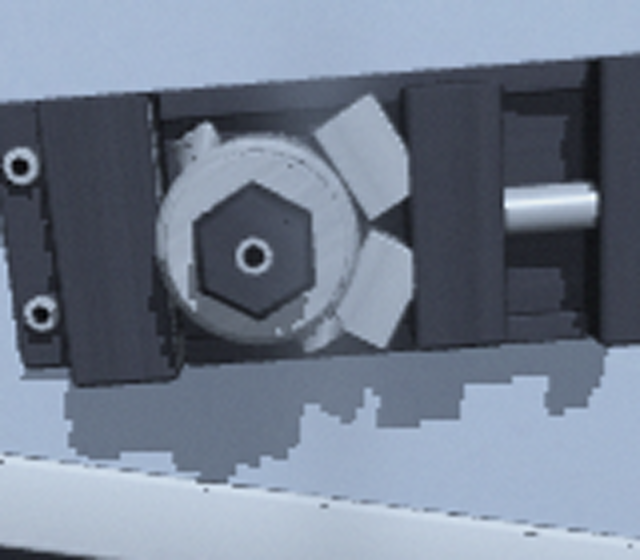

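Wrist view: large-looking hex, ~29 px across flats, centre at crop (254,252) → full (306.5,149.5), flats facing image left/right. Measure it.

```bash
cat >> h.py <<'E'
def hexfit(c,u,v,z,lo,half=40):
    """dark hex blob around (u,v): world centre, flats directions and widths on plane z"""
    g=cv2.cvtColor(c["image"],cv2.COLOR_RGB2GRAY);x,y=int(u),int(v);g=cv2.resize(g[y-half:y+half,x-half:x+half],None,fx=4,fy=4,interpolation=cv2.INTER_CUBIC)
    m=(g<lo).astype(np.uint8);n,l,st,ce=cv2.connectedComponentsWithStats(m)
    k=1+np.argmin([np.hypot(*(ce[i]-half*4))+(1e4 if st[i,4]<1500 else 0) for i in range(1,n)])
    cn=max(cv2.findContours((l==k).astype(np.uint8),cv2.RETR_EXTERNAL,cv2.CHAIN_APPROX_NONE)[0],key=cv2.contourArea)
    h=cv2.convexHull(cn)[:,0,:];W=np.array([onz(c,(a+.5)/4-.5+x-half,(b+.5)/4-.5+y-half,z)[:2] for a,b in h])
    an=np.radians(np.arange(0,180,.5));N=np.c_[np.cos(an),np.sin(an)];q=W@N.T;w=q.max(0)-q.min(0)
    s=(w[:120]+w[120:240]+w[240:])/3;i=s.argmin();ctr=(W.max(0)+W.min(0))/2
    j=[i,i+120,i+240];M=N[j];b=(q[:,j].max(0)+q[:,j].min(0))/2;ctr=np.linalg.lstsq(M,b,rcond=None)[0]
    return ctr,i*.5,w[j]*1000,st[k]
E
python3 - <<'E'
from h import *
c=cam("wrist");t=cam("top")
g=cv2.cvtColor(c["image"],cv2.COLOR_RGB2GRAY);print(g[150,285:330])
for lo in(90,105,120):print(hexfit(c,306.5,149.5,.0675,lo))
for z in(.0575,.0675):print(onz(c,306.5,149.5,z),onz(t,363.75,225.75,z))
print(tri([(c,306.5,149.5),(t,363.75,225.75)]))
goto([.47,-.10,.26],.14,4);goto([.41,.2,.26],.14,8)
E
```

```text
[168 169 167 168 168  87  45  58  64  65  64  65  65  66  66  67 161 139
  52  22  29  32  85 159 106  78  74  74  76  78  80  81  80  72  66 154
 163 162 161 161 163 165 165 153 148]
(array([ 0.51284398, -0.22361209]), np.float64(40.5), array([24.76489279, 24.31716185, 25.31498046]), array([   96,    99,   120,   140, 11290], dtype=int32))
(array([ 0.51661695, -0.22307507]), np.float64(15.0), array([58.43699188, 78.74875733, 89.16549365]), array([    0,     0,   320,   305, 56175], dtype=int32))
(array([ 0.51292956, -0.22462767]), np.float64(8.0), array([64.46206151, 86.76176241, 89.29505156]), array([    0,     0,   320,   320, 68511], dtype=int32))
[ 0.51304084 -0.22473374  0.0575    ] [ 0.51197877 -0.22393739  0.0575    ]
[ 0.51438522 -0.22495095  0.0675    ] [ 0.51041157 -0.22305651  0.0675    ]
[ 0.51255616 -0.22447175  0.05340413]
at [ 0.4718 -0.241   0.202 ] yaw 0.139 tilt 0.17 F [-0.5  0.1  0. ] op 0.0855 t 2.275
[  4.5 -35.  -14.6] [ 0.    -0.001 -0.   ]
[  4.5 -35.  -14.5] [ 0.    -0.001 -0.   ]
[  4.5 -35.  -14.5] [ 0.    -0.001 -0.   ]
[  4.5 -35.  -14.5] [ 0.    -0.001 -0.   ]
at [ 0.4718 -0.241   0.202 ] yaw 0.139 tilt 0.17 F [-0.5  0.1  0. ] op 0.0855 t 2.275
[ -0.  -55.7  -7.3] [ 0. -0. -0.]
[ -0.  -55.7  -7.3] [ 0. -0. -0.]
[ -0.  -55.7  -7.3] [ 0. -0. -0.]
[  0.  -55.7  -7.3] [ 0. -0. -0.]
[  0.  -55.7  -7.3] [ 0. -0. -0.]
[  0.  -55.7  -7.3] [ 0. -0. -0.]
[  0.  -55.7  -7.3] [ 0. -0. -0.]
[  0.  -55.7  -7.3] [ 0. -0. -0.]
```

Cap is 24 mm across flats (≈24.8 measured), so the large socket; second wrist view on leaving, then to the tray.

play_rows(moves="0 -40 0 0 0 0; 0 0 0 0 0 0; 0 0 0 0 0 0")

```text
clock: 2.65
position: [0.4661, -0.2017, 0.2019]
orientation: [0.001, 0.998, 0.069, 0.001]
ft_force: [0.3, 0.4, 0.5]
opening: 0.0856
grip_force: 0.0
```

```bash
python3 - <<'E'
from h import *
c=cam("wrist");u=proj(c,[.513,-.2243,.0655]);print(u)
r=hexfit(c,*u,.0675,90);print(r)
for z in(.0575,.0675):print(proj(c,[.513,-.2243,z]))
np.save("v2.npy",np.array([0]))
# bright ring at bore
g=cv2.cvtColor(c["image"],cv2.COLOR_RGB2GRAY);x,y=[int(k) for k in u];w=g[y-10:y+11,x-10:x+11];print(w[::1,::1])
goto([.43,.2,.24],.14,9)
E
```

```text
[351.9220477  152.51620149]
(array([ 0.51283988, -0.22307201]), np.float64(41.0), array([25.80308673, 24.8017443 , 24.72483549]), array([   99,    95,   122,   138, 11450], dtype=int32))
[350.9286467  151.24414045]
[352.17977951 152.8462197 ]
[[ 52  55  56  58  61  69  68  68  67  70  67  68  65  66  64  65  67  65
   59  50  45]
 [ 55  55  58  61  65  68  67  66  67  68  69  70  68  66  67  66  66  63
   65  59  53]
 [ 57  61  65  65  68  66  64  66  68  67  68  67  67  67  69  68  67  65
   62  65  62]
 [ 63  67  66  67  68  64  67  67  68  65  66  67  68  68  67  68  66  67
   65  64  66]
 [ 69  68  68  68  67  66  65  62  65  66  66  63  67  65  68  65  67  66
   68  67  68]
 [ 69  70  69  66  67  67  66  66  65  65  66  65  65  65  65  66  69  67
   66  67  68]
 [ 68  69  69  66  66  65  64  66  66  67  64  64  65  64  64  64  66  66
   66  67  66]
 [ 70  70  67  67  68  65  65  66  65  87 114 117  96  71  65  63  64  65
   67  67  68]
 [ 70  69  69  69  66  67  66  62 109 161 168 170 167 146 100  68  66  67
   62  63  65]
 [ 69  71  68  67  67  65  66 109 161 104  89  60  83 15
[... 702 characters left out ...]
 67  68  67  64  66  62  62
   64  63  65]
 [ 71  70  69  68  66  65  65  62  66  67  68  67  69  66  64  66  63  63
   62  63  64]
 [ 71  69  67  68  67  65  66  63  65  64  66  65  66  65  64  67  65  65
   66  64  63]
 [ 49  61  68  67  67  68  67  65  65  62  64  64  65  63  65  64  66  65
   67  53  38]]
at [ 0.4659 -0.202   0.2016] yaw 0.138 tilt 0.16 F [-0.2  0.1  0.4] op 0.0851 t 2.7
[  2.2 -44.8  -4.3] [ 0. -0. -0.]
[  2.2 -44.8  -4.3] [ 0. -0. -0.]
[  2.2 -44.8  -4.3] [ 0. -0. -0.]
[  2.2 -44.8  -4.3] [ 0. -0. -0.]
[  2.2 -44.8  -4.3] [ 0. -0. -0.]
[  2.2 -44.8  -4.3] [ 0. -0. -0.]
[  2.3 -44.8  -4.3] [ 0. -0. -0.]
[  2.3 -44.8  -4.3] [ 0. -0. -0.]
[  2.3 -44.8  -4.3] [ 0. -0. -0.]
```

play_rows(moves="2 -45 -8 0 0 0; 2 -45 -8 0 0 0; 2 -45 -8 0 0 0; 2 -45 -8 0 0 0; 2 -45 -6 0 0 0")

```text
clock: 3.32
position: [0.4446, 0.0238, 0.2393]
orientation: [0.0, 0.998, 0.068, 0.001]
ft_force: [-0.2, -0.0, -0.5]
opening: 0.085
grip_force: 0.0
```

play_rows(moves="2 -45 0 0 0 0; 3 -45 0 0 0 0; 2 -45 0 0 0 0; 2 -45 0 0 0 0; 0 0 0 0 0 0")

```text
clock: 3.95
position: [0.4281, 0.206, 0.2391]
orientation: [-0.001, 0.997, 0.072, 0.001]
ft_force: [-0.4, -0.9, -0.3]
opening: 0.0855
grip_force: 0.0
```

```bash
python3 - <<'E'
from h import *
import pickle
c=cam("wrist");goto([.43,.2,.24],.14,1);pickle.dump(c,open("t1.pkl","wb"))
for P in([.460,.268,.09],[.4726,.2072,.09],[.478,.1425,.09]):print(proj(c,P))
u=proj(c,[.47,.206,.06]);print(u)
x,y=[int(k) for k in u];save(c,"w2",(x-130,y-75,x+130,y+75),3)
E
```

```text
at [0.4285 0.2036 0.2387] yaw 0.141 tilt 0.05 F [-0.6 -0.2 -0.1] op 0.0853 t 4.0
[ 1.   3.8 -1.3] [-0.    -0.001  0.001]
[252.97825096 153.64101663]
[323.97602722 149.36695149]
[398.2308332  153.90172936]
[324.34227719 148.27492042]
```

View pics/w2.png

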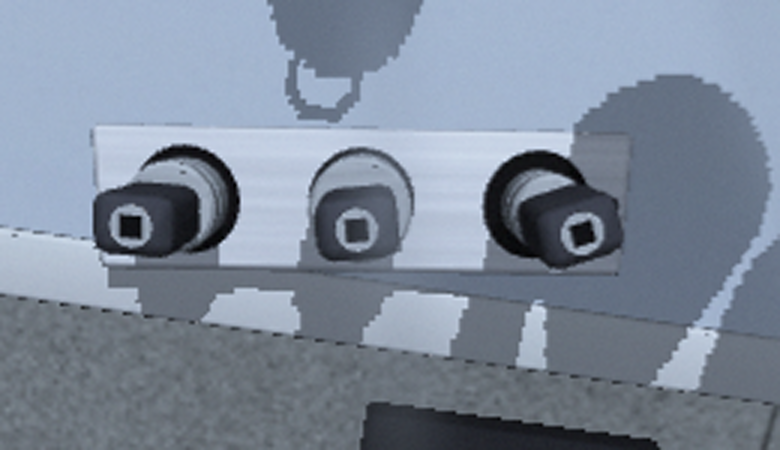

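Wrist view: grip-block tops with square drives at crop (131,227), (356,230), (582,234); bodies stand on black rings that the middle body nearly covers (so the middle looks largest). A second view for heights and girth.

play_rows(moves="0 40 20 0 0 0; 0 0 20 0 0 0; 0 0 0 0 0 0; 0 0 0 0 0 0")

```text
clock: 4.5
position: [0.4343, 0.1629, 0.1991]
orientation: [-0.0, 0.998, 0.069, 0.001]
ft_force: [0.1, -0.4, -0.1]
opening: 0.0855
grip_force: 0.0
```

```bash
python3 - <<'E'
from h import *
import pickle
c=cam("wrist");goto([.43,.16,.2],.14,1);pickle.dump(c,open("t2.pkl","wb"))
u=proj(c,[.47,.206,.06]);print(u)
x,y=[int(k) for k in u];x0=x-135;y0=y-75;print(x0,y0);save(c,"w3",(x0,y0,x0+266,y0+160),3)
c1=pickle.load(open("t1.pkl","rb"))
for u,v in((131,227),(356,230),(582,234)):print(onz(c1,u/3+194-.33,v/3+73-.33,.094))
E
```

```text
at [0.4343 0.1632 0.1992] yaw 0.138 tilt 0.1 F [-0.2 -0.9  0.5] op 0.0856 t 4.55
[-4.7  2.6 -0.8] [-0.    -0.002 -0.002]
[272.62959466 154.29096583]
137 79
[0.46325636 0.28081724 0.094     ]
[0.47168267 0.21720591 0.094     ]
[0.479818   0.15315019 0.094     ]
```

View pics/w3.png

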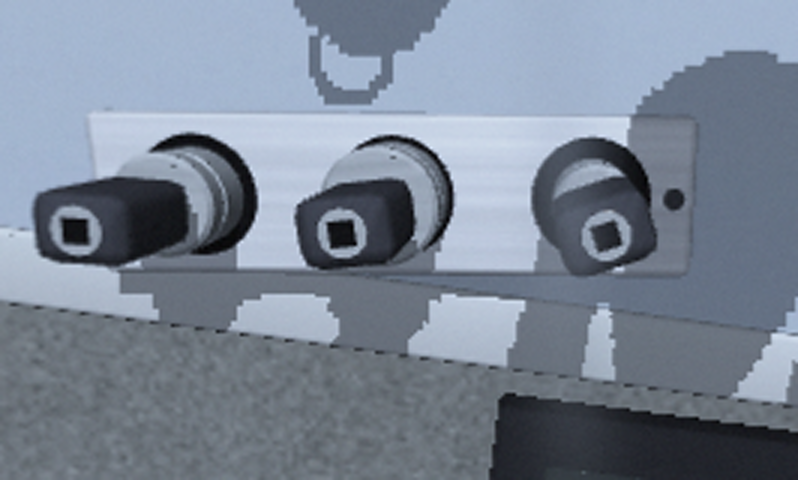

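Second view: middle body nearly covers its ring → large socket on the middle pin; drive at crop (343,233). Zoom on the middle block for its yaw.

```bash
python3 - <<'E'
from h import *
import pickle
c1,c2=[pickle.load(open(f"t{i}.pkl","rb")) for i in(1,2)]
print(tri([(c1,312.3,149.3),(c2,251,156.3)]), onz(c1,312.3,149.3,.094),onz(c2,251,156.3,.094))
print("left",tri([(c1,237.3,148.3),(c2,162,155.7)]),"right",tri([(c1,387.7,150.7),(c2,339,157.3)]))
o=[]
for c,(x,y) in((c1,(312,150)),(c2,(251,157))):
    g=cv2.cvtColor(c["image"],cv2.COLOR_RGB2GRAY)[y-25:y+25,x-25:x+25].astype(float)
    g=np.clip((g-20)*255/70,0,255).astype(np.uint8);o.append(cv2.resize(g,(400,400),interpolation=cv2.INTER_CUBIC))
    m=(cv2.cvtColor(c["image"],cv2.COLOR_RGB2GRAY)[y-7:y+8,x-7:x+8]);print(m)
cv2.imwrite("pics/z.png",np.hstack(o))
E
```

```text
[0.47169656 0.21725869 0.09343513] [0.47170899 0.21724128 0.094     ] [0.47185739 0.21716082 0.094     ]
left [0.46366521 0.2803824  0.09597026] right [0.47996319 0.15328822 0.09455345]
[[ 73  75  76  77 123 166 168 167 166 152 167 130  98  95  94]
 [ 72  75  68 175 167 165 165 166 163 164 162 159 138  98  95]
 [ 74  75 137 159 162 161 161 161 162 134 128 156 161 131  97]
 [ 73 124 158 132  75  66  54  53  55  61  64 122 159 160  97]
 [ 73 162 164 131  61  47  50  56  56  59  61  98 155 159 131]
 [ 61 153 161 162  71  48  46  53  58  60  62  97 153 156 161]
 [ 77 154 162 160  70  48  50  53  55  59  61  97 153 158 159]
 [ 75 151 160 158  69  47  50  53  56  59  60  78 148 155 140]
 [ 65 154 160 158  81  49  49  54  56  57  62  76 152 159 138]
 [ 63 107 156 161  84  49  48  55  53  58  60  63 148 158 122]
 [ 64  69 151 160 104  54  63  69  93  97  97 125 156 142  96]
 [ 63  63  96 161 162 164 162 162 161 163 161 162 163 108  89]
 [ 66  66  66  74 161 164 163 163 161 160 161 163 105  80  81]
 [ 56  59  57  58  69  98 125 135 172 120  96  78  74  76  78]
 [ 53  52  49  52  55  55  60  6
[... 277 characters left out ...]
3  87]
 [162 162  40  18  17  20  18  16  18  14  16 155 165 162 138]
 [162 163  40  16  19  17  18  18  21  18  21 155 162 163 163]
 [166 162  62  22  18  21  18  22  20  21  15 117 159 162 161]
 [161 161  92  26  22  20  17  18  16  17  17  80 154 159 163]
 [157 158  93  28  21  16  17  20  18  20  15  80 158 162 161]
 [157 162 126  33  18  18  18  16  17  18  15  46 155 163 158]
 [157 162 162  41  18  21  19  21  18  21  20  19 155 162 152]
 [138 158 161  46  52  49  81  86  87 124 126 161 166 167  90]
 [ 66 131 161 164 163 165 165 165 166 166 165 165 170  87  60]
 [ 59  60 103 168 164 166 164 166 166 167 165 173 112  56  51]
 [ 52  50  53  83 130 168 172 165 162 160 100  50  45  44  41]]
```

View pics/z.png

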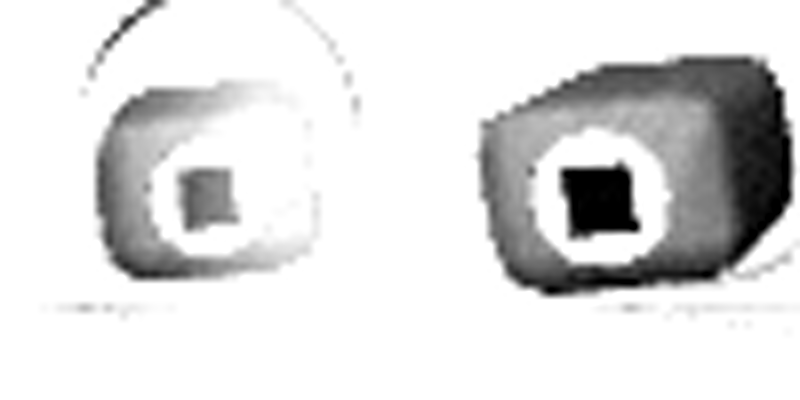

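Zoom: the block's long side lies along image x, tilted ~7° CCW; drive centres (208,198) and (602,200). Compute yaw, and check clearance to the green instrument's corner.

```bash
python3 - <<'E'
from h import *
import pickle
c1,c2=[pickle.load(open(f"t{i}.pkl","rb")) for i in(1,2)]
for c,(x,y),lo in((c1,(312,150),110),(c2,(251,157),90)):
    g=cv2.cvtColor(c["image"],cv2.COLOR_RGB2GRAY)[y-12:y+13,x-12:x+13];g=cv2.resize(g,None,fx=8,fy=8,interpolation=cv2.INTER_CUBIC)
    n,l,st,ce=cv2.connectedComponentsWithStats((g<lo).astype(np.uint8));k=l[100,100]
    ct=cv2.findContours((l==k).astype(np.uint8),cv2.RETR_EXTERNAL,cv2.CHAIN_APPROX_NONE)[0][0][:,0]
    W=np.array([onz(c,(a+.5)/8-.5+x-12,(b+.5)/8-.5+y-12,.094)[:2] for a,b in ct])*1e4
    r=cv2.minAreaRect(W.astype(np.float32));print(st[k],np.array(r[0])/1e4,np.array(r[1])/10,r[2])
t=cam("top");s=cam("scene")
for u,v in((222,217),(221,213)):print("green top",onz(t,u,v,0),onz(t,u,v,.05))
print(onz(s,232,267,0));print(proj(s,[.5,.25,0]),proj(t,[.5,.25,0]))
print(sense()["joints"].round(2))
h=cv2.cvtColor(t["image"],cv2.COLOR_RGB2HSV);print("x 195-235 at rows 195..218")
for v in range(190,224,3):print(v,t["image"][v,206:234,1].tolist())
E
```

```text
[  70   62   67   66 3834] [0.47165649 0.21710679] [6.81782455 6.75492325] 12.236368179321289
[  55   57   81   78 5085] [0.47160259 0.21758088] [6.68099976 6.68924484] 13.822216987609863
green top [0.53791053 0.29193486 0.        ] [0.52947338 0.27783025 0.05      ]
green top [0.55272368 0.29694118 0.        ] [0.54376022 0.28265869 0.05      ]
[0.55686756 0.28884695 0.        ]
[253.30856086 270.40812766] [232.50316984 227.56091217]
[ 0.04  0.24 -0.56  2.06  0.16  0.89 -2.05]
x 195-235 at rows 195..218
190 [80, 85, 81, 84, 79, 83, 83, 82, 83, 77, 80, 80, 82, 77, 84, 82, 82, 91, 117, 133, 134, 120, 85, 90, 114, 118, 106, 77]
193 [80, 83, 82, 84, 82, 80, 83, 85, 82, 80, 82, 78, 81, 83, 78, 83, 82, 149, 167, 135, 133, 111, 66, 42, 85, 109, 119, 116]
196 [82, 81, 81, 83, 84, 80, 84, 81, 80, 84, 82, 82, 79, 78, 82, 82, 87, 149, 181, 163, 131, 113, 67, 45, 44, 41, 47, 61]
199 [83, 83, 81, 84, 82, 83, 83, 81, 80, 83, 81, 78, 81, 80, 77, 79, 95, 153, 182, 168, 137, 114, 69, 41, 48, 50, 46, 43]
202 [79, 81, 80, 83, 81, 82, 80, 80, 85, 80, 85, 80, 83, 78, 85, 95, 109, 147, 174, 180, 166, 126
[... 250 characters left out ...]
8, 65, 59, 56, 77, 109, 129]
211 [55, 57, 53, 55, 60, 98, 116, 91, 95, 95, 96, 100, 89, 88, 99, 104, 97, 100, 101, 99, 92, 138, 144, 95, 65, 62, 59, 50]
214 [95, 122, 93, 95, 97, 100, 101, 100, 104, 101, 98, 102, 103, 101, 88, 84, 102, 98, 100, 100, 103, 100, 91, 131, 138, 81, 61, 59]
217 [100, 99, 97, 101, 100, 97, 100, 103, 103, 102, 100, 103, 103, 101, 101, 88, 89, 103, 99, 101, 101, 98, 102, 97, 96, 118, 108, 65]
220 [101, 103, 100, 99, 103, 101, 102, 101, 103, 99, 101, 100, 100, 102, 100, 105, 105, 100, 102, 104, 105, 103, 102, 103, 102, 88, 79, 113]
223 [102, 101, 102, 103, 105, 101, 101, 96, 97, 96, 98, 104, 103, 102, 102, 101, 103, 102, 95, 91, 102, 104, 104, 102, 101, 103, 110, 102]
```

Large socket: axis (0.4717, 0.2172), top 0.0934 m (expected 0.094), flat normal at 13°; clearance to green is fine. Rotate to yaw 103° (≈1.80 rad), then move above.

play_rows(moves="0 0 0 0 0 -0.184; 0 0 0 0 0 -0.184; 0 0 0 0 0 -0.184; 0 0 0 0 0 -0.184; 0 0 0 0 0 -0.184", claw=50)

```text
clock: 5.28
position: [0.4338, 0.1635, 0.1989]
orientation: [0.0, 0.861, 0.508, 0.001]
ft_force: [-0.3, 0.4, -0.7]
opening: 0.0494
grip_force: 0.0
```

play_rows(moves="0 0 0 0 0 -0.184; 0 0 0 0 0 -0.184; 0 0 0 0 0 -0.184; 0 0 0 0 0 -0.184; 0 0 0 0 0 0")

```text
clock: 5.9
position: [0.4338, 0.1634, 0.1987]
orientation: [0.0, 0.624, 0.781, 0.0]
ft_force: [0.3, 0.4, 0.5]
opening: 0.0499
grip_force: 0.0
```

```bash
cat >> h.py <<'E'
def avg(n=5):
    P=[];Y=[]
    for _ in range(n):
        s=sense();P.append(s["position"]);R=q2R(s["orientation"]);Y.append(np.arctan2(R[1,0],R[0,0]));vision.read_camera("top")
    P=np.array(P);print("avg",P.mean(0).round(4),"sd",P.std(0).round(4),"yaw",np.mean(Y).round(4));return P.mean(0)
E
python3 - <<'E'
from h import *
p=avg(5);goto([.4717,.2172,.14],1.80,2);print(sense()["joints"].round(2))
E
```

```text
avg [0.4337 0.1633 0.1986] sd [0.0001 0.0001 0.0001] yaw 1.7924
at [0.4336 0.1633 0.1984] yaw 1.794 tilt 0.03 F [ 0.3  0.9 -0.1] op 0.0497 t 6.15
[22.1 24.5 29.2] [ 0.     0.    -0.003]
[22.  24.6 29.2] [ 0.     0.    -0.003]
[ 0.3   0.3  -0.88  2.05  0.29  0.92 -0.52]
```

play_rows(moves="22 24 30 0 0 -0.004; 22 25 30 0 0 -0.004; 0 0 0 0 0 0; 0 0 0 0 0 0")

```text
clock: 6.65
position: [0.4711, 0.217, 0.1384]
orientation: [0.0, 0.621, 0.784, -0.0]
ft_force: [-0.4, -0.7, -0.9]
opening: 0.0498
grip_force: 0.0
```

```bash
python3 - <<'E'
from h import *
p=avg(2);c=cam("wrist");u=proj(c,[.4717,.2172,.094]);print("pred",u)
x,y=[int(k) for k in u];g=cv2.cvtColor(c["image"],cv2.COLOR_RGB2GRAY)
save(c,"w4",(x-60,y-55,x+60,y+45),5)
goto([.4717,.2172,.089],1.80,2)
E
```

```text
avg [0.4712 0.2168 0.1386] sd [0.0001 0.0001 0.0002] yaw 1.8025
pred [316.81595601 242.58704494]
at [0.4716 0.2164 0.1392] yaw 1.802 tilt 0.1 F [ 0.5 -1.  -0.4] op 0.0502 t 6.8
[ 0.4  0.1 25.1] [0.001 0.    0.001]
[ 0.4  0.1 25.1] [0.001 0.    0.001]
```

View pics/w4.png

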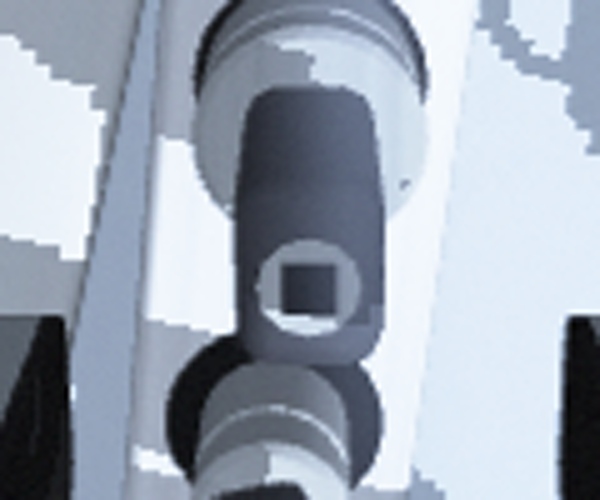

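Block centred at crop (309,288), square to the jaws. Descend and grip.

play_rows(moves="0 0 26 0 0 0; 0 0 26 0 0 0; 0 0 0 0 0 0")

```text
clock: 7.18
position: [0.4706, 0.2157, 0.0857]
orientation: [-0.0, 0.621, 0.784, -0.001]
ft_force: [-0.4, -0.0, -0.3]
opening: 0.0499
grip_force: 0.0
```

play_rows(moves="0 0 0 0 0 0; 0 0 0 0 0 0; 0 0 0 0 0 0; 0 0 0 0 0 0", claw=10, force=70)

```text
clock: 7.68
position: [0.4722, 0.2174, 0.0876]
orientation: [0.001, 0.621, 0.784, 0.001]
ft_force: [-1.7, -0.6, 6.7]
opening: 0.0171
grip_force: 68.9
```

```bash
python3 - <<'E'
from h import *
p=avg(3);s=sense();print(s["grip_force"],s["opening"],s["ft_force"],s["ft_torque"])
E
```

```text
avg [0.4722 0.2174 0.0876] sd [0. 0. 0.] yaw 1.8026
68.90955090522766 0.01694532672507548 [-0.82449285 -0.18016555  6.66690514] [-0.16818851  0.22771898 -0.06369544]
```

Gripped (opening 17 mm, 69 N). Lift.

play_rows(moves="0 0 -15 0 0 0; 0 0 -45 0 0 0; 0 0 -50 0 0 0; 0 0 0 0 0 0")

```text
clock: 8.32
position: [0.4733, 0.2188, 0.2006]
orientation: [0.002, 0.621, 0.784, 0.004]
ft_force: [-0.1, -0.0, -2.6]
opening: 0.0169
grip_force: 69.0
```

```bash
python3 - <<'E'
from h import *
p=avg(2);s=sense();print(s["grip_force"],s["opening"],s["ft_force"])
goto([.45,0,.197],1.52,5)
E
```

```text
avg [0.4727 0.2181 0.1994] sd [0.0006 0.0007 0.0012] yaw 1.8027
68.9905321598053 0.016966825656810517 [ 0.69862281 -0.48223647 -2.51913742]
at [0.4712 0.2166 0.1965] yaw 1.802 tilt 0.05 F [ 0.7 -0.5 -2.5] op 0.017 t 8.425
[-41.2 -14.1  -0.1] [0.    0.    0.056]
[-41.9 -11.7  -0.1] [0.    0.    0.056]
[-42.5  -9.3  -0.1] [0.    0.    0.056]
[-43.   -6.9  -0.1] [0.    0.    0.056]
[-43.3  -4.5  -0.1] [0.    0.    0.056]
```

play_rows(moves="-41 -14 0 0 0 0.057; -42 -12 0 0 0 0.057; -43 -9 0 0 0 0.057; -43 -7 0 0 0 0.057; -43 -5 0 0 0 0.057")

```text
clock: 9.05
position: [0.4481, -0.0013, 0.1948]
orientation: [-0.001, 0.726, 0.687, -0.001]
ft_force: [0.8, -1.2, -1.4]
opening: 0.017
grip_force: 68.8
```

```bash
python3 - <<'E'
from h import *
goto([.5128,-.2231,.19],1.235,5)
E
```

```text
at [ 0.4481 -0.0013  0.1948] yaw 1.516 tilt 0.19 F [ 0.8 -1.2 -1.4] op 0.017 t 9.05
[-43.6  15.4   0.9] [-0.001  0.     0.056]
[-42.6  17.8   0.9] [-0.001  0.     0.056]
[-41.6  20.2   0.9] [-0.001  0.     0.056]
[-40.4  22.5   0.9] [-0.001  0.     0.056]
[-39.1  24.7   0.9] [-0.001  0.     0.056]
```

play_rows(moves="-44 15 0 0 0 0.056; -43 18 0 0 0 0.056; -42 20 0 0 0 0.056; -40 23 0 0 0 0.056; -39 25 0 0 0 0.056")

```text
clock: 9.68
position: [0.5144, -0.2233, 0.1943]
orientation: [-0.002, 0.815, 0.579, -0.001]
ft_force: [0.2, 0.1, -1.8]
opening: 0.017
grip_force: 68.8
```

play_rows(moves="0 0 0 0 0 0; 0 0 0 0 0 0")

```text
clock: 9.93
position: [0.5143, -0.2211, 0.1947]
orientation: [-0.002, 0.814, 0.581, -0.001]
ft_force: [1.1, 0.1, -1.6]
opening: 0.0169
grip_force: 68.9
```

```bash
python3 - <<'E'
from h import *
p=avg(3);goto([.5128,-.2231,.148],1.235,2);s=sense();print(s["joints"].round(2))
c=cam("wrist");u=proj(c,[.5128,-.2231,.0675]);v=proj(c,[.5128,-.2231,.114]);print(u,v)
save(c,"w5",(200,130,460,330),3)
E
```

```text
avg [ 0.5146 -0.2207  0.1951] sd [0.0002 0.0003 0.0003] yaw 1.2397
at [ 0.515  -0.2205  0.1959] yaw 1.24 tilt 0.08 F [-0.4 -0.5 -1.5] op 0.0171 t 10.075
[-1.6 -0.6 23.9] [-0.001 -0.     0.003]
[-1.6 -0.6 23.9] [-0.001 -0.     0.003]
[ 0.8   0.41 -0.6   1.85  0.28  0.97 -0.25]
[315.42280193 206.63766671] [314.63813977 226.87917211]
```

View pics/w5.png

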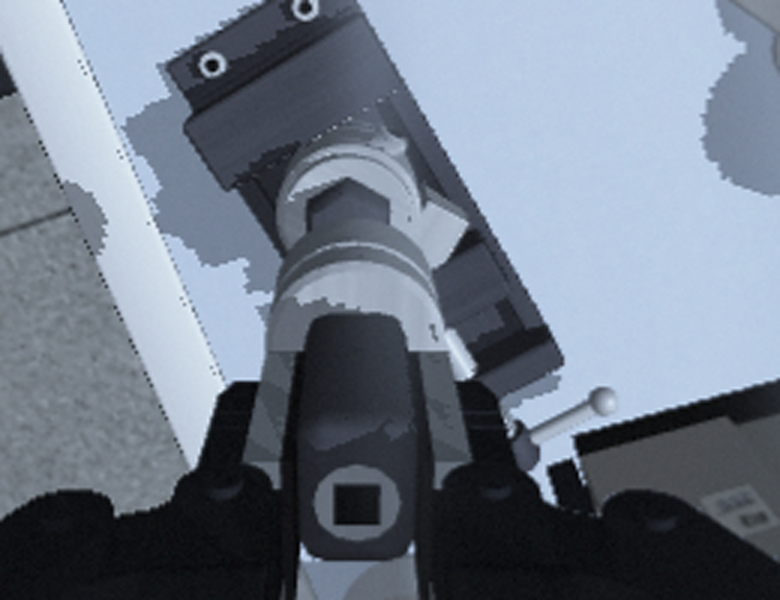

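Socket hangs upright over the cap (cap flats at crop cols 308/389, vertex (347,180)); the flats line up with the socket. Correct the offset and approach.

play_rows(moves="-2 -1 15 0 0 0.004; -1 0 15 0 0 0; 0 0 15 0 0 0; 0 0 0 0 0 0; 0 0 0 0 0 0")

```text
clock: 10.75
position: [0.5138, -0.2246, 0.1514]
orientation: [0.0, 0.816, 0.579, 0.0]
ft_force: [-0.4, 0.1, -1.4]
opening: 0.0172
grip_force: 68.8
```

```bash
python3 - <<'E'
from h import *
p=avg(3);goto([.5128,-.2231,.1286],1.235,2)
E
```

```text
avg [ 0.5139 -0.2247  0.1516] sd [0.0001 0.0001 0.0002] yaw 1.234
at [ 0.514  -0.2248  0.1519] yaw 1.234 tilt 0.08 F [-0.2 -0.2 -2.1] op 0.0171 t 10.9
[ 0.6 -0.8 11.7] [ 0.001  0.    -0.001]
[ 0.6 -0.8 11.7] [ 0.001  0.    -0.001]
```

play_rows(moves="1 -1 5 0 0 0; 0 0 3 0 0 0; 0 0 2 0 0 0; 0 0 0 0 0 0")

```text
clock: 11.4
position: [0.5128, -0.2234, 0.1411]
orientation: [-0.0, 0.816, 0.579, -0.0]
ft_force: [-0.3, -0.6, -2.7]
opening: 0.0171
grip_force: 68.8
```

play_rows(moves="0 0 2 0 0 0; 0 0 2 0 0 0; 0 0 0 0 0 0")

```text
clock: 11.78
position: [0.5129, -0.2237, 0.1385]
orientation: [0.0, 0.816, 0.578, -0.0]
ft_force: [-2.5, -0.0, 7.0]
opening: 0.0172
grip_force: 70.1
```

play_rows(moves="0 -0.7 1 0 0 0; 0 0 0 0 0 0; 0 0 1 0 0 0; 0 0 0 0 0 0")

```text
clock: 12.28
position: [0.512, -0.2237, 0.136]
orientation: [0.001, 0.816, 0.578, -0.0]
ft_force: [-0.3, -1.5, -1.5]
opening: 0.0169
grip_force: 69.1
```

Force gone and it is going down; continue.

play_rows(moves="0 0 2 0 0 0; 0 0 2 0 0 0; 0 0 0 0 0 0")

```text
clock: 12.65
position: [0.5118, -0.2234, 0.1306]
orientation: [-0.0, 0.816, 0.578, -0.0]
ft_force: [-1.1, -1.6, -3.5]
opening: 0.0172
grip_force: 68.9
```

play_rows(moves="0 0 1 0 0 0; 0 0 1 0 0 0; 0 0 1 0 0 0; 0 0 0 0 0 0")

```text
clock: 13.15
position: [0.5119, -0.2234, 0.1287]
orientation: [0.0, 0.816, 0.578, -0.0]
ft_force: [-4.5, -2.0, 4.5]
opening: 0.017
grip_force: 69.8
```

Home: TCP z 0.1287 as expected (rim at 55 mm). Press lightly, relieve side force, and begin turning anticlockwise (−z about tool).

play_rows(moves="0 -0.5 1 0 0 0; 0 0 0 0 0 0; 0 0 0 0 0 -0.03; 0 0 0 0 0 0")

```text
clock: 13.65
position: [0.512, -0.2235, 0.1286]
orientation: [0.001, 0.807, 0.59, -0.0]
ft_force: [-5.7, -3.3, 9.5]
opening: 0.017
grip_force: 70.6
```

```bash
python3 -c "
from h import *
avg(2);s=sense();print(s['ft_force'],s['ft_torque'],s['opening'])"
```

```text
avg [ 0.512  -0.2235  0.1286] sd [0. 0. 0.] yaw 1.2631
[-5.77543369 -1.47604139 10.02851415] [-0.44451449  1.33513423 -0.10434643] 0.016949272792064502
```

play_rows(moves="0 0 0 0 0 -0.04; 0 0 0 0 0 -0.04; 0 0 0 0 0 0")

```text
clock: 14.12
position: [0.5118, -0.2237, 0.1286]
orientation: [0.001, 0.783, 0.622, -0.0]
ft_force: [-4.7, -1.8, 9.9]
opening: 0.0167
grip_force: 70.7
```

```bash
python3 -c "
from h import *
avg(2);s=sense();print(s['ft_force'],s['ft_torque'],s['opening'])"
```

```text
avg [ 0.5118 -0.2237  0.1286] sd [0. 0. 0.] yaw 1.3429
[-5.20359483 -2.58598283 10.13276805] [-0.49835487  1.40606134 -0.03251821] 0.016960910715153963
```

play_rows(moves="0 0 0 0 0 -0.05; 0 0 0 0 0 -0.05; 0 0 0 0 0 0")

```text
clock: 14.6
position: [0.5118, -0.2236, 0.1286]
orientation: [0.001, 0.751, 0.661, -0.0]
ft_force: [-6.5, -1.4, 10.3]
opening: 0.0173
grip_force: 70.6
```

```bash
python3 -c "
from h import *
avg(2);s=sense();print(s['ft_force'],s['ft_torque'],s['opening'])"
```

```text
avg [ 0.5118 -0.2237  0.1286] sd [0. 0. 0.] yaw 1.4429
[-6.02113913 -1.58734153  9.85932967] [-0.4742559   1.38127893 -0.06494958] 0.017210106428902756
```

Contact and seating stay steady (z unchanged, ~10 N). Continue to yaw ≈ 2.12 (45° plus ~5–6° play).

play_rows(moves="0 0 0 0 0 -0.09; 0 0 0 0 0 -0.09; 0 0 0 0 0 -0.09; 0 0 0 0 0 -0.09; 0 0 0 0 0 0")

```text
clock: 15.32
position: [0.512, -0.2236, 0.1286]
orientation: [0.001, 0.62, 0.784, -0.0]
ft_force: [-5.3, -1.4, 9.6]
opening: 0.0168
grip_force: 70.6
```

play_rows(moves="0 0 0 0 0 -0.09; 0 0 0 0 0 -0.09; 0 0 0 0 0 -0.09; 0 0 0 0 0 -0.05; 0 0 0 0 0 0")

```text
clock: 15.95
position: [0.5122, -0.2234, 0.1286]
orientation: [0.001, 0.488, 0.873, -0.0]
ft_force: [-4.7, -2.0, 9.1]
opening: 0.0169
grip_force: 70.6
```

```bash
python3 - <<'E'
from h import *
avg(3);goto([.512,-.2236,.1286],2.12,1);s=sense();print(s['ft_force'],s['ft_torque'],s['opening'],s['grip_force'],s["joints"].round(2))
c=cam("wrist");save(c,"w6",(200,130,460,330),3)
E
```

```text
avg [ 0.5122 -0.2234  0.1286] sd [0. 0. 0.] yaw 2.1229
at [ 0.5122 -0.2234  0.1286] yaw 2.123 tilt 0.08 F [-5.2 -2.6  9.5] op 0.0168 t 16.1
[-0.1 -0.3  0. ] [0.    0.001 0.003]
[-5.18515889 -2.58876234  9.47333487] [-0.3215952   1.17572005 -0.09896589] 0.01680957420159031 70.55846214294434 [ 0.92  0.55 -0.77  1.9   0.49  0.89  0.45]
```

View pics/w6.png

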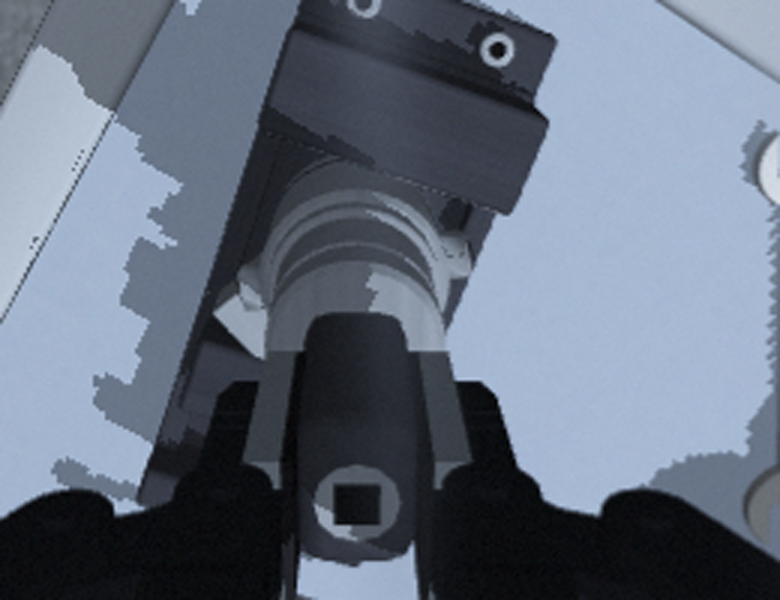

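The socket sits on the shoulder with no cap visible, is upright, and hasn't slipped in the jaws (drive still at (356,503)). Hand in.

```bash
python3 -c "
from h import *
print(env.sign_off())"
```

```text
the job is handed in; nothing more can be done
None
```

The vise cap measured about 25 mm across flats (the 24 mm size), so I used only the large socket, seated it fully home, turned the tool 51° anticlockwise (about 45° at the cap, estimated from the socket's play, not seen directly), and handed in at about 16 s, still holding it upright.

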